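Stand the weighing table's jack leg on the chopping board

ROBOT

A 7-joint arm with a two-finger parallel gripper is mounted at the origin on the work surface. World frame = base frame: x ahead of the robot, y to its left, z up, the work surface at z = 0. Lengths are in m, angles in rad, forces in N, time in s.
With the tool pointing down it reaches from about 0.425 to 0.825 m from the base axis. Payload 3.6 kg.
Tool frame: the origin (TCP) lies at the very end of the fingers, on their centre line; the grasp point (between the pads) lies 19 mm behind it (arm.grip_point_offset is the distance from the TCP to the grasp point, in m); z points along the fingers, y is the direction in which the jaws open and shut (so a half turn about z gives the same grasp; the last joint's range is limited). The gripper opens to 85 mm and grips with 20 to 120 N. Pads are 22 mm wide; open, the fingers measure 114 mm over their backs; the gripper's body (76 mm by 85 mm) begins 54 mm behind the grasp point. The pads swing forward as they close: fully open they stand 13 mm farther back than shut.
Start: joints at [1.081, 0.615, -0.013, 1.423, 0.008, 1.103, -0.04], TCP at [0.291, -0.581, 0.231] pointing down, gripper open.
Joint ranges: [-3.12, 3.12], [-0.3, 2.06], [-1.34, 1.32], [0.26, 2.42], [-1.36, 4.5], [0.01, 1.98], [-2.84, 2.84]. Speed limits (rad/s): [2.79, 2.79, 3.14, 3.14, 3.14, 3.14, 3.14].

INTERFACE

Orientations are given as a rotation vector (axis times angle).
In Python, from cell import arm gives the robot as it stands. The module is installed in compiled form; this text tells all that it offers.
- The arm moves only by the tool jog_arm, never from a script. Its argument "steps" is a list of rows, each an object of numbers: "tx", "ty", "tz": the shift along the tool's x, y, z in cm; "rx", "ry", "rz": the turn, a rotation vector about the tool's x, y, z in rad. A call has 1 to 20 rows; each row is the pose to reach, as a shift and turn from the pose measured when the call began, along the tool's axes at that moment; what a row does not reach only later rows make up. A row lasts 1/8 s, in which the tool goes at most 62.5 mm and 10.7 degrees, less where a joint would pass 70% of its speed; a pose out of reach is approached as far as the arm can. A call with a gripper value outside its range is refused whole. "gripper" is the finger opening in cm, from 0 to 8.54, set as the call begins (left out, the last holds). The fingers move at their own pace and stop on an object; "grip_force" is the grip in N (left out, the last holds). Time passes only in rows, so rows that repeat a pose let the fingers close. It gives the time, the measured TCP pose, the force and the opening at its end, in the units of the state.
- arm.read_state(): the state, without advancing time (a new reading comes with each control period).
- arm.capture(name): name is "scene" or "top"; returns (picture, depth): 480x640x3 uint8, blue, green, red; 480x640 float32, m along the optical axis (not along the pixel's ray), 0 where there is no reading.
- arm.camera_model(name): a dict with "fx", "fy", "cx", "cy" (pixels), "extrinsics" (4x4, takes a point from camera to world coordinates). Camera axes: x right, y down, z forward; pixel columns grow to the right and rows downward; lengths in m; the calibration is good to about 2 mm. A picture is of the moment at which its call begins. camera_model takes no time and is no camera call.
- arm.job_done(): hands the job in, once; it reports no verdict.
Trained networks look in the newest picture that a camera, given by its name, has taken for a name from the list of things; names that differ only in an ending like _2 or _b are one class to them, and where a whole thing is asked for, a point or a joint stands for the part that bears it (a point fixed in the world has none). Each returns a list of dicts, best first, with "p" (0 to 1); they miss things now and then, are a little off and sometimes report something else, mostly with a low value. They report only what shows in the picture. A call takes as long as a camera call.
- arm.find_in(camera, query): "position" ([x, y, z] in m, in world coordinates, good to about 4 mm: the middle of the surface that is visible of it).
The state is a dict: "time": time; "joint_pos": joint angles; "joint_velocities": joint speeds; "joint_efforts": joint torques, N m; "position": TCP position; "orientation": TCP orientation; "force": force on the tool from outside, world axes, zero at the start; "torque": the same for the moment, N m; "opening": opening from 0.0 (shut) to 1.0 (fully open).
Only numpy, scipy, OpenCV 4.12 (cv2) and the standard library are available. Lean on these libraries where they do the work, as an engineer would, in place of code of your own. Each camera call takes 0.05 s, during which the arm holds its last target. There are 200 camera calls.

TASK

The front leg of the stone weighing table hangs in the air. Put the wooden chopping board flat on the bench under that leg, with the middle of its blade below the foot, then take the crank by its knob and wind the leg down (clockwise from above) until you feel the foot bear firmly on the board: the knob should then be about one and a half times as heavy to move as when it runs free. Do not wind on beyond that, let go, and leave the bowl, cup and pencil case alone.

Things in the scene. Friction and masses are not known exactly. Their poses are not given: they have to be found in the camera images.
- board: Loose wooden chopping board, about 0.35 kg, lying flat, 18 mm thick: blade 150 x 110 mm, with a straight neck 34 mm wide that sticks out 102 mm from one short edge. Origin: underside, at the middle of the blade. +x runs along the neck (neck from x = 75 to 177 mm), z up. At the start the neck points towards the robot's side of the bench. It slides easily when held by the neck.
- stand: Weighing table, fixed: stone slab 280 x 280 x 35 mm, top 130 mm above the bench, with a balance on it. Two plain legs at the far side; the third is the jack leg, on a steel arm in front of the slab. Origin: on the bench surface exactly below the jack leg's axis; +x points to the slab's middle (slab x = 110 to 390 mm, y = -140 to 140 mm), z up. Frame is 75 mm clear of the bench.
- leg: Moving steel ram, 26 mm thick, in an upright grey tube. Origin: on its axis, 35 mm above the ram's lower end. Sinks 5 mm per radian of crank. Below it, on a thin stem, a round rubber foot 52 mm across; the stem is screwed out by an unmeasured 0 to 20 mm, so the foot's underside is 76 to 96 mm below this origin. It starts 29 to 59 mm above the bench. The rubber gives 18 N per mm.
- crank (a joint): Crank angle (rad): grows clockwise seen from above and lowers the leg; range -2 to 17, starts between -1 and 1; at 0 the crank arm points along the stand's +x. Running free it takes about 9 N along the circle at the knob (0.5 N m of dry friction), and it stays where it is left (held still, friction hides some of the load). Once the foot stands, each further radian adds about 8 N at the knob.
- knob_grip (a point): Upright black knob at the end of the crank arm: a cylinder 24 mm thick and 48 mm high, turning freely on its own axis, so the gripper need not turn with the crank. This point is on the knob's axis, 30 mm above its lower end, 18 mm below its top, 230 mm above the bench. The flat crank arm, 28 mm wide, lies just below the knob.
- bowl: Bystander: loose white bowl, 130 mm across, 60 mm high. Origin: centre of its underside.
- cup: Bystander: loose white plastic cup, 72 mm across, 95 mm high. Origin: centre of its underside.
- case: Bystander: loose blue pencil case, 200 x 90 x 50 mm. Origin: centre of its underside.
- crank_hub (a point): Top of the jack tube, on the crank's upright axis, 200 mm above the bench; the knob runs on a circle of 55 mm radius round it. Once the foot stands, each newton more at the moving knob is 11 N more under the foot: 30 to 90 N under the foot (2.7 to 8 N more at the knob than when running free) is properly set; more than 120 N is overwound.

How it is judged:
On the way, in this order (a step that is already met when the one before it is completed fails the run):
1. the board lies under the raised foot, the middle of its blade within 30 mm of the leg's axis, the foot not yet on it (horizontal distance between leg and board below 0.03 m and height (world z) of board below 0.006 m and contact force between leg and board below 1 N), for 0.2 s.
2. the foot bears on the board with more than 30 N (contact force between leg and board above 30 N), for 0.2 s.
At the end, for the whole second after the job is handed in: The board lies flat and still on the bench, the middle of its blade within 30 mm (horizontally) of the leg's axis; the foot bears on it with 30 to 90 N; the crank is at rest (under 0.05 rad/s) (horizontal distance between leg and board below 0.03 m and angle between board's own z axis and vertical below 0.05 rad and height (world z) of board below 0.006 m and linear speed of board below 0.01 m/s and contact force between leg and board between 30 and 90 N and velocity of joint crank between -0.05 and 0.05 rad/s); the robot touches nothing.
It fails at once if the leg is overwound: more than 120 N between foot and board (contact force between leg and board above 120 N).
It fails at once if the bowl, the cup or the pencil case is moved more than 30 mm (distance of any of bowl, cup, case from where it was at the start of the episode above 0.03 m).
It also fails if it takes over 72 s, if anything falls off the work surface, if the arm or the gripper's body presses on something with over 40 N, if the wrist force passes 120 N, or if a joint passes its speed limit or range.

## Working session

There is one attempt and no reset: what is moved stays moved. The work goes in short steps, Python scripts to look and compute and a tool call to move; the robot and the scene stay as the last step left them, time stands still between calls to the robot, and variables do not carry over. Pictures are saved under pics/ and viewed, about 8 in all and at most 12, crops included, and the job is handed in when it is done.

Besides the shell and the picture viewer there is one more tool, called after ">>>" as name(argument=value, ...), one argument or row to a line, values as JSON. jog_arm: Moves the arm, as the interface text tells. Its arguments: {"type":"object","properties":{"steps":{"type":"array","items":{"type":"object","properties":{"tx":{"type":"number"},"ty":{"type":"number"},"tz":{"type":"number"},"rx":{"type":"number"},"ry":{"type":"number"},"rz":{"type":"number"}}}},"gripper":{"type":"number"},"grip_force":{"type":"number"}},"required":["steps"]}

```bash
mkdir -p pics; python3 - <<'E'
from cell import arm
import cv2,numpy as np
s=arm.read_state();print(s)
for c in("scene","top"):
    p,d=arm.capture(c);cv2.imwrite(f"pics/{c}0.png",p);np.save(f"{c}0.npy",d)
    m=arm.camera_model(c);print(c,m)
    for q in("board","stand","leg","crank","knob_grip","bowl","cup","case"):
        print(q,[(np.round(r["position"],3),round(r["p"],2)) for r in arm.find_in(c,q)][:3])
E
```

```text
{'time': 0.0, 'joint_pos': array([ 1.08047848,  0.61592914, -0.01261491,  1.42488641,  0.00814477,
        1.10337711, -0.0404188 ]), 'joint_velocities': array([ 0.00034126,  0.00079117, -0.00031826,  0.00114151, -0.00122808,
       -0.00016268, -0.00127958]), 'joint_efforts': array([ 4.72657723e-05, -4.69214272e+01,  2.59137126e-01, -1.71035886e+01,
        9.97694180e-03,  9.76772950e-03,  3.00976374e-06]), 'position': array([ 0.29044876, -0.58065784,  0.23013584]), 'orientation': array([-3.05507009e+00, -7.21586274e-01,  1.03693938e-03]), 'force': array([-0.11138793, -1.00283026, -0.22758537]), 'torque': array([-0.00068037, -0.01652997, -0.0060025 ]), 'opening': 1.0002238771339453}
scene {'fx': 487.29117199713636, 'fy': 487.29117199713636, 'cx': 313.1608157647987, 'cy': 237.65372943127193, 'extrinsics': array([[ 0.2857098 ,  0.52674355, -0.80056927,  1.63352812],
       [ 0.95820711, -0.16962781,  0.23035959, -0.29901637],
       [-0.01445838, -0.83292715, -0.55319374,  0.8352773 ],
       [ 0.        ,  0.        ,  0.        ,  1.        ]])}
board [(array([ 0.623, -0.257,  0.01
[... 554 characters left out ...]
32847e-03,
        -1.52155828e-02],
       [ 8.18953752e-04, -2.00185184e-01, -9.79757736e-01,
         1.93147156e+00],
       [ 0.00000000e+00,  0.00000000e+00,  0.00000000e+00,
         1.00000000e+00]])}
board [(array([ 0.602, -0.256,  0.022]), 0.56), (array([ 0.825, -0.016,  0.133]), 0.38)]
stand [(array([ 0.824, -0.017,  0.129]), 0.71), (array([0.606, 0.484, 0.05 ]), 0.58)]
leg [(array([0.587, 0.02 , 0.058]), 0.56)]
crank [(array([ 0.618, -0.004,  0.202]), 0.64)]
knob_grip [(array([ 0.619, -0.025,  0.241]), 0.43)]
bowl [(array([0.622, 0.273, 0.024]), 0.8), (array([0.606, 0.482, 0.052]), 0.39)]
cup [(array([ 0.599, -0.256,  0.018]), 0.48)]
case [(array([ 0.619, -0.469,  0.047]), 0.97)]
```

View pics/scene0.png

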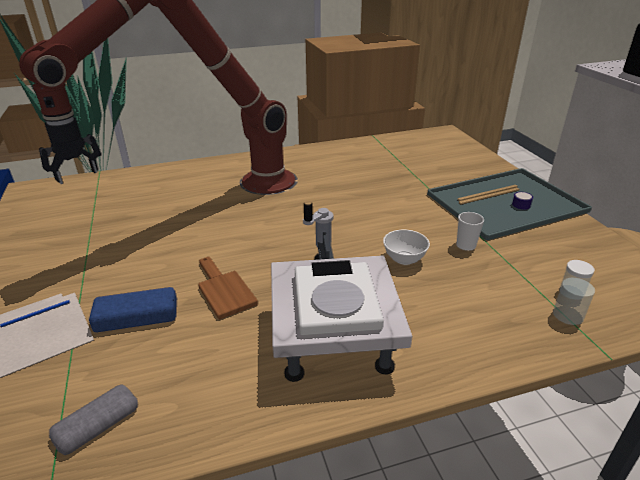

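View pics/top0.png

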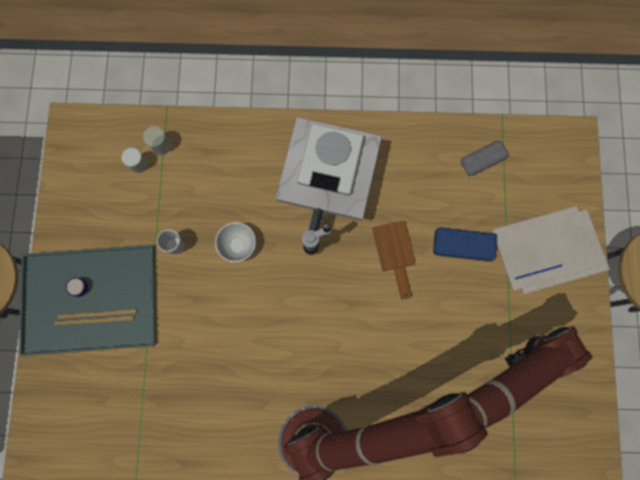

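The scene view shows the board at about (228,290) with its neck at (207,265), the jack tube at (322,230) and the knob at (308,212). In the top view the board is at (394,245), its neck runs to (404,292), the hub is at (310,240) and the knob at (327,229). The bowl is left of the jack at (236,243) and the case right of the board.

```bash
cat > h.py <<'E'
from cell import arm
import cv2,numpy as np
def cloud(c,d=None):
    if d is None: p,d=arm.capture(c)
    m=arm.camera_model(c);v,u=np.indices(d.shape)
    P=np.stack([(u-m["cx"])/m["fx"]*d,(v-m["cy"])/m["fy"]*d,d,np.ones_like(d)],-1)@m["extrinsics"].T
    P=P[...,:3];P[d==0]=np.nan;return P
def sel(P,lo,hi):
    with np.errstate(invalid="ignore"): return P[np.all((P>lo)&(P<hi),axis=-1)]
def board(P,lo=(.35,-.4,.011),hi=(.8,-.12,.027)):
    Q=sel(P,lo,hi);r=cv2.minAreaRect((Q[:,:2]*1000).astype(np.float32));return Q,r
E
python3 - <<'E'
from h import *
for c in("scene","top"):
    P=cloud(c,np.load(c+"0.npy"))
    Q,r=board(P);print(c,"board",len(Q),Q[:,2].mean(),r,np.round(cv2.boxPoints(r)))
    for lo,hi in((.19,.212),(.212,.235),(.238,.26)):
        K=sel(P,(.45,-.15,lo),(.75,.12,hi));print(lo,len(K),K.mean(0).round(4),K.min(0).round(4),K.max(0).round(4))
    S=sel(P,(.6,-.3,.12),(1.1,.25,.14));r=cv2.minAreaRect((S[:,:2]*1000).astype(np.float32));print("slab",r,cv2.boxPoints(r).round())
    for n,lo,hi in(("bowl",(.5,.18,.02),(.72,.36,.08)),("case",(.5,-.6,.02),(.75,-.36,.08))):
        K=sel(P,lo,hi);print(n,K.min(0).round(3),K.max(0).round(3))
P=cloud("scene",np.load("scene0.npy"))
K=sel(P,(.5,-.1,.005),(.72,.1,.26));
for z in np.arange(.0,.26,.01):
    k=K[abs(K[:,2]-z)<.005]
    if len(k):print(round(z,3),len(k),k.mean(0).round(3),np.ptp(k,0).round(3))
im=cv2.imread("pics/scene0.png")[190:280,270:360];cv2.imwrite("pics/c1.png",cv2.resize(im,None,fx=6,fy=6,interpolation=cv2.INTER_CUBIC))
E
```

```text
scene board 1953 0.01796855422657073 ((596.8444213867188, -257.42926025390625), (209.268310546875, 263.0771179199219), 69.83696746826172) [[ 437. -310.]
 [ 684. -401.]
 [ 756. -205.]
 [ 509. -114.]]
0.19 239 [0.6219 0.0048 0.1991] [ 0.5887 -0.0369  0.1902] [0.6471 0.0479 0.2119]
0.212 72 [ 0.6397 -0.025   0.2241] [ 0.6297 -0.0342  0.2126] [ 0.6454 -0.0146  0.2347]
0.238 40 [ 0.6383 -0.0243  0.2437] [ 0.6303 -0.0341  0.238 ] [ 0.6444 -0.0126  0.25  ]
slab ((797.3729858398438, -15.047561645507812), (280.2900085449219, 391.3934020996094), 78.2975845336914) [[ 577. -113.]
 [ 961. -192.]
 [1017.   82.]
 [ 634.  162.]]
bowl [0.547 0.205 0.02 ] [0.677 0.332 0.064]
case [ 0.579 -0.577  0.02 ] [ 0.685 -0.373  0.055]
top board 1728 0.017398997999816947 ((573.751220703125, -263.7648620605469), (271.85760498046875, 443.7491455078125), 89.10028076171875) [[ 350. -396.]
 [ 793. -403.]
 [ 798. -131.]
 [ 354. -124.]]
0.19 234 [0.611  0.0106 0.1982] [ 0.5797 -0.0361  0.1902] [0.6445 0.0497 0.2115]
0.212 16 [ 0.6211 -0.0198  0.2247] [ 0.6035 -0.0328  0.213 ] [0.6307 0.0255 0.2327]
0.238 21 [ 0.6276 -0
[... 605 characters left out ...]
0.01 ]
0.12 122 [0.646 0.016 0.118] [0.097 0.054 0.01 ]
0.13 236 [ 0.695 -0.039  0.13 ] [0.118 0.145 0.01 ]
0.14 60 [0.642 0.015 0.14 ] [0.107 0.045 0.01 ]
0.15 122 [0.65  0.015 0.15 ] [0.11  0.044 0.01 ]
0.16 55 [0.619 0.022 0.16 ] [0.023 0.04  0.01 ]
0.17 54 [0.619 0.021 0.17 ] [0.021 0.04  0.01 ]
0.18 35 [0.623 0.022 0.182] [0.016 0.046 0.009]
0.19 106 [0.618 0.023 0.19 ] [0.063 0.085 0.01 ]
0.2 160 [0.621 0.003 0.2  ] [0.058 0.075 0.01 ]
0.21 32 [ 0.636 -0.021  0.21 ] [0.035 0.054 0.01 ]
0.22 29 [ 0.64  -0.025  0.22 ] [0.014 0.019 0.01 ]
0.23 35 [ 0.639 -0.025  0.23 ] [0.015 0.019 0.01 ]
0.24 31 [ 0.639 -0.025  0.24 ] [0.012 0.021 0.01 ]
0.25 18 [ 0.638 -0.024  0.247] [0.013 0.021 0.005]
```

View pics/c1.png

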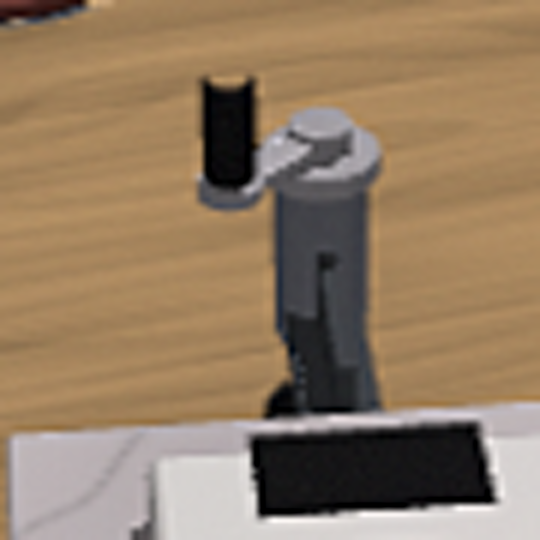

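```bash
cat >> h.py <<'E'
from scipy.optimize import minimize
from scipy.spatial.transform import Rotation as R
def inb(q):
    x,y=q[:,0],abs(q[:,1]);return ((abs(x)<.075)&(y<.055))|((x>=.075)&(x<.177)&(y<.017))
def fitboard(P,lo,hi):
    Q=sel(P,lo,hi)[:,:2]
    # template: IoU-like on a grid
    from scipy.ndimage import binary_opening,binary_closing
    g=np.zeros((300,300),np.uint8);o=np.array(lo[:2])
    ij=((Q-o)/.002).astype(int);ij=ij[(ij<300).all(1)];g[ij[:,0],ij[:,1]]=1
    g=binary_opening(binary_closing(g,iterations=2),iterations=2)
    I=np.argwhere(np.ones_like(g));W=I*.002+o+.001;G=g.ravel()
    def cost(p):
        c,s=np.cos(p[2]),np.sin(p[2]);q=(W-p[:2])@np.array([[c,-s],[s,c]])
        b=inb(q);return 1-(b&G).sum()/(b|G).sum()
    m=W[G].mean(0)
    best=min((minimize(cost,[*m,a],method="Nelder-Mead",options=dict(initial_simplex=np.array([[*m,a],[m[0]+.02,m[1],a],[m[0],m[1]+.02,a],[*m,a+.15]]))) for a in np.pi+np.linspace(-.6,.6,7)),key=lambda r:r.fun)
    return best.x,best.fun
E
python3 - <<'E'
from h import *
for c in("scene","top"):
    P=cloud(c,np.load(c+"0.npy"));print(c,fitboard(P,(.42,-.35,.011),(.72,-.17,.027)))
s=arm.read_state();print(R.from_rotvec(s["orientation"]).as_matrix().round(3))
E
```

```text
scene (array([ 0.62494969, -0.24477005,  3.38623608]), np.float64(0.0561438561438562))
top (array([ 0.62161607, -0.24431149,  3.38160433]), np.float64(0.06510884761334135))
[[ 0.894  0.447  0.   ]
 [ 0.447 -0.894  0.   ]
 [ 0.     0.    -1.   ]]
```

>>> jog_arm(
  steps=[
    {"tx": 5, "ty": -3, "tz": 2, "rz": 0.04},
    {"tx": 10, "ty": -6, "tz": 4, "rz": 0.08},
    {"tx": 15, "ty": -9, "tz": 6, "rz": 0.12},
    {"tx": 20, "ty": -12, "tz": 8, "rz": 0.16},
    {"tx": 25, "ty": -15, "tz": 10, "rz": 0.2},
    {"tx": 30.6, "ty": -18.4, "tz": 13, "rz": 0.222},
    {"tx": 30.6, "ty": -18.4, "tz": 13, "rz": 0.222},
    {"tx": 30.6, "ty": -18.4, "tz": 13, "rz": 0.222},
    {"tx": 30.6, "ty": -18.4, "tz": 13, "rz": 0.222},
  ],
  gripper=8.54,
)

```text
validation failed for argument at $.st...
```

>>> jog_arm(
  steps=[
    {"tx": 10.0, "ty": -6.0, "tz": 4.0, "rx": 0.0, "ry": 0.0, "rz": 0.08},
    {"tx": 20.0, "ty": -12.0, "tz": 8.0, "rx": 0.0, "ry": 0.0, "rz": 0.16},
    {"tx": 30.6, "ty": -18.4, "tz": 13.0, "rx": 0.0, "ry": 0.0, "rz": 0.22},
  ],
  gripper=8.54,
)

```text
time: 1.27
position: [0.3868, -0.4308, 0.1686]
orientation: [3.118, 0.378, 0.002]
force: [0.4, -0.6, -0.3]
opening: 1.004
```

>>> jog_arm(
  steps=[
    {"tx": 4.5, "ty": -4.5, "tz": 2.5, "rx": 0.0, "ry": 0.0, "rz": 0.0},
    {"tx": 9.0, "ty": -9.0, "tz": 5.0, "rx": 0.0, "ry": 0.0, "rz": 0.0},
    {"tx": 12.9, "ty": -12.5, "tz": 6.9, "rx": 0.0, "ry": 0.0, "rz": 0.0},
    {"tx": 12.9, "ty": -12.5, "tz": 6.9, "rx": 0.0, "ry": 0.0, "rz": 0.0},
    {"tx": 12.9, "ty": -12.5, "tz": 6.9, "rx": 0.0, "ry": 0.0, "rz": 0.0},
    {"tx": 12.9, "ty": -12.5, "tz": 6.9, "rx": 0.0, "ry": 0.0, "rz": 0.0},
  ],
)

```text
time: 2.02
position: [0.4813, -0.2811, 0.1003]
orientation: [3.116, 0.372, 0.002]
force: [-1.3, -0.2, -0.3]
opening: 0.999
```

>>> jog_arm(
  steps=[
    {"tx": 0.0, "ty": -0.2, "tz": 4.0, "rx": 0.0, "ry": 0.0, "rz": 0.0},
    {"tx": 0.0, "ty": -0.2, "tz": 7.0, "rx": 0.0, "ry": 0.0, "rz": 0.0},
    {"tx": 0.0, "ty": -0.2, "tz": 9.0, "rx": 0.0, "ry": 0.0, "rz": 0.0},
    {"tx": 0.0, "ty": -0.2, "tz": 9.7, "rx": 0.0, "ry": 0.0, "rz": 0.0},
    {"tx": 0.0, "ty": -0.2, "tz": 9.7, "rx": 0.0, "ry": 0.0, "rz": 0.0},
    {"tx": 0.0, "ty": -0.2, "tz": 9.7, "rx": 0.0, "ry": 0.0, "rz": 0.0},
  ],
)

```text
time: 2.78
position: [0.4816, -0.2804, 0.0043]
orientation: [3.115, 0.371, 0.005]
force: [-0.8, -0.2, -0.4]
opening: 1.002
```

>>> jog_arm(
  steps=[
    {"tx": 0.0, "ty": 0.0, "tz": 0.0, "rx": 0.0, "ry": 0.0, "rz": 0.0},
    {"tx": 0.0, "ty": 0.0, "tz": 0.0, "rx": 0.0, "ry": 0.0, "rz": 0.0},
    {"tx": 0.0, "ty": 0.0, "tz": 0.0, "rx": 0.0, "ry": 0.0, "rz": 0.0},
    {"tx": 0.0, "ty": 0.0, "tz": 0.0, "rx": 0.0, "ry": 0.0, "rz": 0.0},
    {"tx": 0.0, "ty": 0.0, "tz": 0.0, "rx": 0.0, "ry": 0.0, "rz": 0.0},
    {"tx": 0.0, "ty": 0.0, "tz": 0.0, "rx": 0.0, "ry": 0.0, "rz": 0.0},
  ],
  gripper=2.5,
  grip_force=40,
)

```text
time: 3.52
position: [0.4818, -0.2804, 0.0048]
orientation: [3.115, 0.372, 0.006]
force: [-0.9, -0.0, 5.2]
opening: 0.387
```

>>> jog_arm(
  steps=[
    {"tx": 0.2, "ty": -1.0, "tz": -0.05, "rx": 0.0, "ry": 0.0, "rz": 0.0},
    {"tx": 0.5, "ty": -3.0, "tz": -0.05, "rx": 0.0, "ry": 0.0, "rz": 0.0},
    {"tx": 1.0, "ty": -5.5, "tz": -0.05, "rx": 0.0, "ry": 0.0, "rz": 0.0},
    {"tx": 1.4, "ty": -8.0, "tz": -0.05, "rx": 0.0, "ry": 0.0, "rz": 0.0},
    {"tx": 1.9, "ty": -10.5, "tz": -0.05, "rx": 0.0, "ry": 0.0, "rz": 0.0},
    {"tx": 2.3, "ty": -13.0, "tz": -0.05, "rx": 0.0, "ry": 0.0, "rz": 0.0},
    {"tx": 2.8, "ty": -16.0, "tz": -0.05, "rx": 0.0, "ry": 0.0, "rz": 0.0},
    {"tx": 3.3, "ty": -18.5, "tz": -0.05, "rx": 0.0, "ry": 0.0, "rz": 0.0},
    {"tx": 3.7, "ty": -21.0, "tz": -0.05, "rx": 0.0, "ry": 0.0, "rz": 0.0},
    {"tx": 4.2, "ty": -23.5, "tz": -0.05, "rx": 0.0, "ry": 0.0, "rz": 0.0},
    {"tx": 4.5, "ty": -25.5, "tz": -0.05, "rx": 0.0, "ry": 0.0, "rz": 0.0},
    {"tx": 4.7, "ty": -26.6, "tz": -0.05, "rx": 0.0, "ry": 0.0, "rz": 0.0},
    {"tx": 4.7, "ty": -26.6, "tz": -0.05, "rx": 0.0, "ry": 0.0, "rz": 0.0},
    {"tx": 4.7, "ty": -26.6, "tz": -0.05, "rx": 0.0, "ry": 0.0, "rz": 0.0},
  ],
)

```text
time: 5.28
position: [0.4651, -0.0088, 0.0048]
orientation: [3.115, 0.374, 0.008]
force: [0.5, -0.1, 6.1]
opening: 0.385
```

```bash
python3 - <<'E'
from h import *
s=arm.read_state();print(s["position"],s["opening"],s["force"])
for c in("scene","top"):
    p,d=arm.capture(c);cv2.imwrite(f"pics/{c}1.png",p);np.save(f"{c}1.npy",d)
    P=cloud(c,d)
    print([(np.round(r["position"],3),round(r["p"],2)) for r in arm.find_in(c,"board")][:3])
    K=sel(P,(.45,-.15,.24),(.75,.12,.26));print(len(K),K.mean(0))
a=cv2.imread("pics/scene1.png")[160:340,220:400];b=cv2.imread("pics/top1.png")[180:300,250:370]
cv2.imwrite("pics/c2.png",np.hstack([cv2.resize(a,(400,400)),cv2.resize(b,(400,400),interpolation=cv2.INTER_CUBIC)]))
E
```

```text
[ 0.46509014 -0.00876193  0.00476733] 0.3846883203435927 [ 0.47096171 -0.14776801  6.14813705]
[(array([ 0.503, -0.005,  0.019]), 0.71)]
219 [ 0.51194978 -0.01328381  0.248923  ]
[(array([0.584, 0.036, 0.019]), 0.65)]
21 [ 0.62744649 -0.02339954  0.24526854]
```

View pics/c2.png

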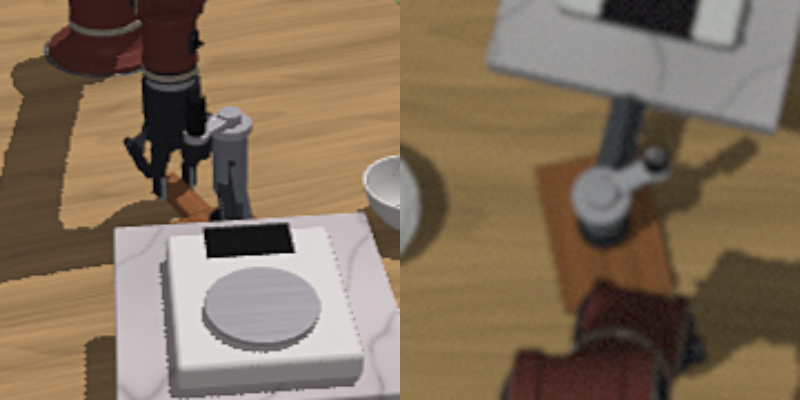

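The board blade shows under the jack in the top crop, with corners at about (537,165), (568,310) and (675,290) and the foot near (600,230). That looks centred, so I'm releasing the neck and rising.

>>> jog_arm(
  steps=[
    {"tx": 0.0, "ty": 0.0, "tz": 0.0, "rx": 0.0, "ry": 0.0, "rz": 0.0},
    {"tx": 0.0, "ty": 0.0, "tz": 0.0, "rx": 0.0, "ry": 0.0, "rz": 0.0},
    {"tx": 0.0, "ty": 0.0, "tz": 0.0, "rx": 0.0, "ry": 0.0, "rz": 0.0},
    {"tx": 0.0, "ty": 0.0, "tz": 0.0, "rx": 0.0, "ry": 0.0, "rz": 0.0},
    {"tx": 0.0, "ty": 0.0, "tz": -3.0, "rx": 0.0, "ry": 0.0, "rz": 0.0},
    {"tx": 0.0, "ty": 0.0, "tz": -8.0, "rx": 0.0, "ry": 0.0, "rz": 0.0},
    {"tx": -2.0, "ty": 0.0, "tz": -13.0, "rx": 0.0, "ry": 0.0, "rz": 0.0},
    {"tx": -2.0, "ty": 3.0, "tz": -18.0, "rx": 0.0, "ry": 0.0, "rz": 0.0},
    {"tx": -2.0, "ty": 8.0, "tz": -23.0, "rx": 0.0, "ry": 0.0, "rz": 0.0},
    {"tx": -2.0, "ty": 13.0, "tz": -27.0, "rx": 0.0, "ry": 0.0, "rz": 0.0},
    {"tx": -2.0, "ty": 18.0, "tz": -28.0, "rx": 0.0, "ry": 0.0, "rz": 0.0},
    {"tx": -2.0, "ty": 18.0, "tz": -28.0, "rx": 0.0, "ry": 0.0, "rz": 0.0},
  ],
  gripper=8.54,
)

```text
time: 6.98
position: [0.4865, -0.1938, 0.2869]
orientation: [3.112, 0.358, 0.012]
force: [-0.2, 1.2, 0.3]
opening: 1.0
```

```bash
python3 - <<'E'
from h import *
s=arm.read_state();print(s["position"],s["orientation"],s["opening"],s["force"])
for c in("scene","top"):
    p,d=arm.capture(c);cv2.imwrite(f"pics/{c}2.png",p);np.save(f"{c}2.npy",d)
    P=cloud(c,d)
    print(c,fitboard(P,(.4,-.1,.011),(.72,.12,.027)))
    K=sel(P,(.6,-.15,.238),(.75,.12,.26));print(len(K),K.mean(0))
    K=sel(P,(.5,-.06,.026),(.66,.1,.075));
    for z in np.arange(.026,.075,.004):
        k=K[abs(K[:,2]-z)<.002]
        if len(k):print(round(z,3),len(k),k.mean(0).round(3),np.ptp(k,0).round(3))
a=cv2.imread("pics/scene2.png")[180:300,240:400];b=cv2.imread("pics/top2.png")[180:300,250:370]
cv2.imwrite("pics/c3.png",np.hstack([cv2.resize(a,(480,360),interpolation=cv2.INTER_CUBIC),cv2.resize(b,(320,360),interpolation=cv2.INTER_CUBIC)]))
E
```

```text
[ 0.48650887 -0.19378956  0.28691849] [3.11220772 0.35793754 0.01240515] 0.9999929389407314 [-0.19304764  1.20032765  0.26802761]
scene (array([ 0.46789478, -0.0107216 ,  2.72308696]), np.float64(0.7916561314791404))
41 [ 0.6382187  -0.02411183  0.24353979]
0.046 1 [0.593 0.002 0.046] [0. 0. 0.]
0.05 3 [0.594 0.002 0.051] [0.008 0.002 0.002]
0.054 11 [0.597 0.007 0.055] [0.027 0.016 0.003]
0.058 11 [0.599 0.009 0.057] [0.022 0.01  0.003]
0.062 2 [0.6   0.011 0.06 ] [0.006 0.002 0.001]
top (array([0.60481512, 0.02573082, 3.38595175]), np.float64(0.33039471047886193))
21 [ 0.62828235 -0.02200069  0.24517015]
0.026 22 [0.57  0.011 0.027] [0.125 0.1   0.001]
0.03 12 [0.584 0.028 0.029] [0.115 0.091 0.003]
0.034 2 [0.605 0.072 0.033] [0.053 0.001 0.   ]
0.038 1 [0.592 0.044 0.038] [0. 0. 0.]
0.042 3 [0.584 0.016 0.043] [0.003 0.006 0.001]
0.046 4 [0.588 0.014 0.045] [0.017 0.026 0.002]
0.05 15 [0.591 0.032 0.05 ] [0.033 0.048 0.003]
0.054 24 [0.591 0.021 0.054] [0.031 0.051 0.004]
0.058 18 [0.593 0.023 0.058] [0.029 0.045 0.004]
0.062 7 [0.589 0.023 0.062] [0.02  0.032 0.003]
0.066 2 [0.592 0.036 0.065] [0.01  0.023 0.003]
0.07 1 [0.587 0.031 0.07 ] [0. 0. 0.]
```

View pics/c3.png

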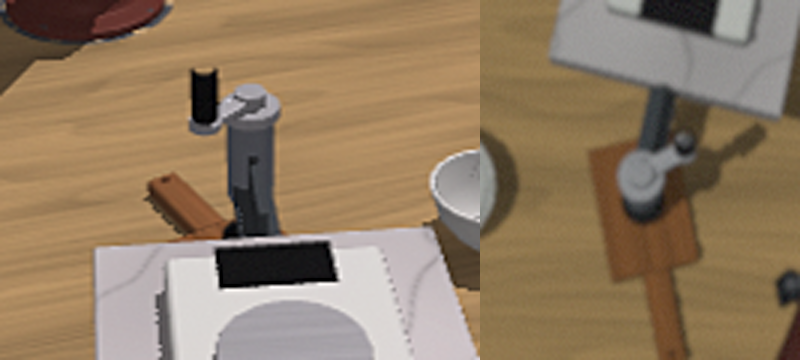

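The top-view fit puts the board at (0.605, 0.026), within a few mm of the leg axis at (0.606, 0.025). The picture agrees: the blade is centred under the tube and the foot is clear of it. Next is the knob at (0.629, -0.023).

>>> jog_arm(
  steps=[
    {"tx": 4.5, "ty": -3.4, "tz": 0.0, "rx": 0.0, "ry": 0.0, "rz": 0.0},
    {"tx": 9.0, "ty": -6.8, "tz": 0.0, "rx": 0.0, "ry": 0.0, "rz": 0.0},
    {"tx": 13.5, "ty": -10.2, "tz": 0.0, "rx": 0.0, "ry": 0.0, "rz": 0.0},
    {"tx": 17.8, "ty": -13.4, "tz": 0.0, "rx": 0.0, "ry": 0.0, "rz": 0.0},
    {"tx": 17.8, "ty": -13.4, "tz": 0.0, "rx": 0.0, "ry": 0.0, "rz": 0.0},
    {"tx": 17.8, "ty": -13.4, "tz": 0.0, "rx": 0.0, "ry": 0.0, "rz": 0.0},
  ],
  gripper=5.0,
)

```text
time: 7.82
position: [0.6264, -0.0145, 0.284]
orientation: [3.117, 0.374, 0.002]
force: [0.4, 0.1, -0.2]
opening: 0.588
```

>>> jog_arm(
  steps=[
    {"tx": 0.05, "ty": 0.9, "tz": 0.0, "rx": 0.0, "ry": 0.0, "rz": 0.0},
    {"tx": 0.05, "ty": 0.9, "tz": 1.5, "rx": 0.0, "ry": 0.0, "rz": 0.0},
    {"tx": 0.05, "ty": 0.9, "tz": 4.0, "rx": 0.0, "ry": 0.0, "rz": 0.0},
    {"tx": 0.05, "ty": 0.9, "tz": 6.5, "rx": 0.0, "ry": 0.0, "rz": 0.0},
    {"tx": 0.05, "ty": 0.9, "tz": 7.6, "rx": 0.0, "ry": 0.0, "rz": 0.0},
    {"tx": 0.05, "ty": 0.9, "tz": 7.6, "rx": 0.0, "ry": 0.0, "rz": 0.0},
    {"tx": 0.05, "ty": 0.9, "tz": 7.6, "rx": 0.0, "ry": 0.0, "rz": 0.0},
  ],
)

```text
time: 8.7
position: [0.6297, -0.0236, 0.209]
orientation: [3.116, 0.374, 0.005]
force: [0.3, 0.4, -0.0]
opening: 0.588
```

>>> jog_arm(
  steps=[
    {"tx": 0.0, "ty": 0.0, "tz": 0.0, "rx": 0.0, "ry": 0.0, "rz": 0.0},
    {"tx": 0.0, "ty": 0.0, "tz": 0.0, "rx": 0.0, "ry": 0.0, "rz": 0.0},
    {"tx": 0.0, "ty": 0.0, "tz": 0.0, "rx": 0.0, "ry": 0.0, "rz": 0.0},
    {"tx": 0.0, "ty": 0.0, "tz": 0.0, "rx": 0.0, "ry": 0.0, "rz": 0.0},
    {"tx": 0.0, "ty": 0.0, "tz": 0.0, "rx": 0.0, "ry": 0.0, "rz": 0.0},
  ],
  gripper=1.5,
  grip_force=60,
)

```text
time: 9.32
position: [0.6302, -0.0228, 0.2104]
orientation: [3.117, 0.375, 0.008]
force: [-1.5, 1.8, 5.5]
opening: 0.263
```

```bash
cat > rows.py <<'E'
import sys,json
from h import *
H=np.array([float(sys.argv[3]),float(sys.argv[4])]) if len(sys.argv)>3 else np.array([.606,.0257])
st,n=float(sys.argv[1]),int(sys.argv[2])
s=arm.read_state();M=R.from_rotvec(s["orientation"]).as_matrix();p=s["position"];v=p[:2]-H
f=np.arctan2(v[1],v[0]);t=np.array([-np.sin(f),np.cos(f)]);u=v/np.hypot(*v)
F=s["force"][:2];print("r",np.hypot(*v).round(4),"phi",f.round(3),"turned",round((-1.106-f)%(2*np.pi),3),"F_tan(ccw)",(F@t).round(2),"F_rad",(F@u).round(2),"Fz",s["force"][2],"z",p[2],"t",s["time"])
z=.2095
o=[]
for k in range(1,n+1):
    a=f-st*k;q=np.array([*(H+.055*np.array([np.cos(a),np.sin(a)])),z])
    d=M.T@(q-p)*100
    o.append(dict(tx=round(d[0],1),ty=round(d[1],1),tz=round(d[2],1)))
for r in o:print(r)
E
python3 rows.py .2 10
```

```text
r 0.0542 phi -1.107 turned 0.001 F_tan(ccw) -0.57 F_rad -2.32 Fz 5.495442921710924 z 0.21040843376897908 t 9.325
{'tx': np.float64(-1.1), 'ty': np.float64(0.2), 'tz': np.float64(0.1)}
{'tx': np.float64(-2.2), 'ty': np.float64(0.1), 'tz': np.float64(0.1)}
{'tx': np.float64(-3.2), 'ty': np.float64(-0.2), 'tz': np.float64(0.1)}
{'tx': np.float64(-4.2), 'ty': np.float64(-0.7), 'tz': np.float64(0.1)}
{'tx': np.float64(-5.1), 'ty': np.float64(-1.4), 'tz': np.float64(0.1)}
{'tx': np.float64(-5.8), 'ty': np.float64(-2.2), 'tz': np.float64(0.1)}
{'tx': np.float64(-6.3), 'ty': np.float64(-3.2), 'tz': np.float64(0.1)}
{'tx': np.float64(-6.6), 'ty': np.float64(-4.2), 'tz': np.float64(0.0)}
{'tx': np.float64(-6.7), 'ty': np.float64(-5.3), 'tz': np.float64(0.0)}
{'tx': np.float64(-6.6), 'ty': np.float64(-6.4), 'tz': np.float64(0.0)}
```

>>> jog_arm(
  steps=[
    {"tx": -1.1, "ty": 0.2, "tz": 0.0, "rx": 0.0, "ry": 0.0, "rz": 0.0},
    {"tx": -2.2, "ty": 0.1, "tz": 0.0, "rx": 0.0, "ry": 0.0, "rz": 0.0},
    {"tx": -3.2, "ty": -0.2, "tz": 0.0, "rx": 0.0, "ry": 0.0, "rz": 0.0},
    {"tx": -4.2, "ty": -0.7, "tz": 0.0, "rx": 0.0, "ry": 0.0, "rz": 0.0},
    {"tx": -5.1, "ty": -1.4, "tz": 0.0, "rx": 0.0, "ry": 0.0, "rz": 0.0},
    {"tx": -5.8, "ty": -2.2, "tz": 0.0, "rx": 0.0, "ry": 0.0, "rz": 0.0},
    {"tx": -6.3, "ty": -3.2, "tz": 0.0, "rx": 0.0, "ry": 0.0, "rz": 0.0},
    {"tx": -6.6, "ty": -4.2, "tz": 0.0, "rx": 0.0, "ry": 0.0, "rz": 0.0},
  ],
)

```text
time: 10.32
position: [0.5573, -0.0053, 0.2106]
orientation: [3.107, 0.365, 0.012]
force: [1.9, -10.4, 1.4]
opening: 0.265
```

```bash
sed -i 's/for r in o:print(r)/print([tuple(float(x) for x in r.values()) for r in o])/' rows.py; python3 rows.py .2 8
```

```text
r 0.0577 phi -2.574 turned 1.468 F_tan(ccw) 9.81 F_rad 3.96 Fz 1.4067073900717655 z 0.21055026785731804 t 10.325
[(0.0, -1.2, 0.1), (-0.0, -2.3, 0.1), (0.1, -3.3, 0.1), (0.5, -4.4, 0.0), (1.1, -5.3, 0.0), (1.9, -6.1, 0.0), (2.8, -6.7, 0.0), (3.8, -7.1, 0.0)]
```

>>> jog_arm(
  steps=[
    {"tx": -0.2, "ty": -1.2, "tz": 0.0, "rx": 0.0, "ry": 0.0, "rz": 0.0},
    {"tx": -0.2, "ty": -2.3, "tz": 0.0, "rx": 0.0, "ry": 0.0, "rz": 0.0},
    {"tx": -0.1, "ty": -3.3, "tz": 0.0, "rx": 0.0, "ry": 0.0, "rz": 0.0},
    {"tx": 0.3, "ty": -4.4, "tz": 0.0, "rx": 0.0, "ry": 0.0, "rz": 0.0},
    {"tx": 0.9, "ty": -5.3, "tz": 0.0, "rx": 0.0, "ry": 0.0, "rz": 0.0},
    {"tx": 1.7, "ty": -6.1, "tz": 0.0, "rx": 0.0, "ry": 0.0, "rz": 0.0},
    {"tx": 2.6, "ty": -6.7, "tz": 0.0, "rx": 0.0, "ry": 0.0, "rz": 0.0},
  ],
)

```text
time: 11.2
position: [0.5629, 0.0628, 0.2103]
orientation: [3.105, 0.36, -0.003]
force: [-8.2, -2.8, 10.2]
opening: 0.264
```

```bash
python3 rows.py .15 6 .6035 .0252
```

```text
r 0.0553 phi 2.395 turned 2.782 F_tan(ccw) 7.66 F_rad 4.11 Fz 10.191194326548349 z 0.21028615721063088 t 11.2
[(0.7, -0.4, 0.1), (1.5, -0.7, 0.1), (2.3, -0.9, 0.1), (3.1, -0.9, 0.1), (4.0, -0.8, 0.1), (4.8, -0.7, 0.1)]
```

>>> jog_arm(
  steps=[
    {"tx": 0.7, "ty": -0.4, "tz": 0.0, "rx": 0.0, "ry": 0.0, "rz": 0.0},
    {"tx": 1.5, "ty": -0.7, "tz": 0.0, "rx": 0.0, "ry": 0.0, "rz": 0.0},
    {"tx": 2.3, "ty": -0.9, "tz": 0.0, "rx": 0.0, "ry": 0.0, "rz": 0.0},
    {"tx": 3.1, "ty": -0.9, "tz": 0.0, "rx": 0.0, "ry": 0.0, "rz": 0.0},
    {"tx": 4.0, "ty": -0.8, "tz": 0.0, "rx": 0.0, "ry": 0.0, "rz": 0.0},
  ],
)

```text
time: 11.82
position: [0.5962, 0.0797, 0.2103]
orientation: [3.107, 0.36, -0.017]
force: [-9.5, 0.2, 7.7]
opening: 0.265
```

```bash
python3 rows.py .15 6 .6035 .0252;  python3 - <<'E'
from h import *
p,d=arm.capture("top");P=cloud("top",d);cv2.imwrite("pics/top3.png",p)
K=sel(P,(.56,-.02,.03),(.61,.06,.075));K=K[np.hypot(K[:,0]-.605,K[:,1]-.025)<.03]
print(len(K),np.histogram(K[:,2],np.arange(.03,.08,.004)))
K=sel(cloud("top",np.load("top2.npy")),(.56,-.02,.03),(.61,.06,.075));K=K[np.hypot(K[:,0]-.605,K[:,1]-.025)<.03]
print(len(K),np.histogram(K[:,2],np.arange(.03,.08,.004))[0])
E
```

```text
r 0.055 phi 1.704 turned 3.473 F_tan(ccw) 9.41 F_rad 1.47 Fz 7.731100844982472 z 0.21032305292449044 t 11.825
[(0.8, 0.1, 0.1), (1.6, 0.4, 0.1), (2.3, 0.8, 0.1), (3.0, 1.3, 0.1), (3.6, 1.8, 0.1), (4.1, 2.5, 0.1)]
79 (array([13, 29, 27,  6,  3,  1,  0,  0,  0,  0,  0,  0]), array([0.03 , 0.034, 0.038, 0.042, 0.046, 0.05 , 0.054, 0.058, 0.062,
       0.066, 0.07 , 0.074, 0.078]))
73 [ 0  0  1  6  9 18 21 12  4  2  0  0]
```

>>> jog_arm(
  steps=[
    {"tx": 0.8, "ty": 0.1, "tz": 0.0, "rx": 0.0, "ry": 0.0, "rz": 0.0},
    {"tx": 1.6, "ty": 0.4, "tz": 0.0, "rx": 0.0, "ry": 0.0, "rz": 0.0},
    {"tx": 2.3, "ty": 0.8, "tz": 0.0, "rx": 0.0, "ry": 0.0, "rz": 0.0},
    {"tx": 3.0, "ty": 1.3, "tz": 0.0, "rx": 0.0, "ry": 0.0, "rz": 0.0},
  ],
)

```text
time: 12.38
position: [0.6262, 0.075, 0.2104]
orientation: [3.109, 0.361, -0.027]
force: [-9.7, 1.2, 7.1]
opening: 0.264
```

```bash
python3 rows.py .12 4 .6035 .0252
```

```text
r 0.0548 phi 1.143 turned 4.035 F_tan(ccw) 9.34 F_rad -2.97 Fz 7.109217589438167 z 0.210368299263789 t 12.375
[(0.5, 0.4, 0.1), (1.0, 0.9, 0.1), (1.3, 1.4, 0.1), (1.6, 2.0, 0.1)]
```

>>> jog_arm(
  steps=[
    {"tx": 0.5, "ty": 0.4, "tz": 0.0, "rx": 0.0, "ry": 0.0, "rz": 0.0},
    {"tx": 1.0, "ty": 0.9, "tz": 0.0, "rx": 0.0, "ry": 0.0, "rz": 0.0},
    {"tx": 1.3, "ty": 1.4, "tz": 0.0, "rx": 0.0, "ry": 0.0, "rz": 0.0},
    {"tx": 1.6, "ty": 2.0, "tz": 0.0, "rx": 0.0, "ry": 0.0, "rz": 0.0},
  ],
)

```text
time: 12.88
position: [0.6431, 0.0626, 0.2104]
orientation: [3.115, 0.366, -0.038]
force: [-7.7, 4.4, 5.9]
opening: 0.264
```

```bash
python3 rows.py .12 4 .6035 .0252
```

```text
r 0.0545 phi 0.757 turned 4.42 F_tan(ccw) 8.48 F_rad -2.62 Fz 5.85233611028487 z 0.21037158366416464 t 12.875
[(0.3, 0.6, 0.1), (0.6, 1.2, 0.1), (0.7, 1.8, 0.1), (0.8, 2.5, 0.1)]
```

>>> jog_arm(
  steps=[
    {"tx": 0.3, "ty": 0.6, "tz": 0.0, "rx": 0.0, "ry": 0.0, "rz": 0.0},
    {"tx": 0.6, "ty": 1.2, "tz": 0.0, "rx": 0.0, "ry": 0.0, "rz": 0.0},
    {"tx": 0.7, "ty": 1.8, "tz": 0.0, "rx": 0.0, "ry": 0.0, "rz": 0.0},
    {"tx": 0.8, "ty": 2.5, "tz": 0.0, "rx": 0.0, "ry": 0.0, "rz": 0.0},
  ],
)

```text
time: 13.38
position: [0.654, 0.0454, 0.2104]
orientation: [-3.116, -0.372, 0.046]
force: [-8.0, 7.4, 4.4]
opening: 0.268
```

```bash
python3 rows.py .12 4 .6035 .0252
```

```text
r 0.0544 phi 0.381 turned 4.797 F_tan(ccw) 9.79 F_rad -4.66 Fz 4.41139333599014 z 0.21039683660288935 t 13.375
[(0.1, 0.6, 0.1), (0.1, 1.3, 0.1), (-0.0, 2.0, 0.1), (-0.2, 2.6, 0.1)]
```

```bash
python3 rows.py .12 4 .6022 .0252
```

```text
r 0.0556 phi 0.372 turned 4.805 F_tan(ccw) 9.74 F_rad -4.74 Fz 4.41139333599014 z 0.21039683660288935 t 13.375
[(-0.0, 0.7, 0.1), (-0.0, 1.3, 0.1), (-0.2, 2.0, 0.1), (-0.3, 2.6, 0.1)]
```

>>> jog_arm(
  steps=[
    {"tx": 0.0, "ty": 0.7, "tz": 0.0, "rx": 0.0, "ry": 0.0, "rz": 0.0},
    {"tx": 0.0, "ty": 1.3, "tz": 0.0, "rx": 0.0, "ry": 0.0, "rz": 0.0},
    {"tx": -0.2, "ty": 2.0, "tz": 0.0, "rx": 0.0, "ry": 0.0, "rz": 0.0},
  ],
)

```text
time: 13.75
position: [0.6572, 0.0327, 0.2105]
orientation: [-3.106, -0.38, 0.041]
force: [-0.4, 9.3, 0.4]
opening: 0.267
```

```bash
python3 rows.py .12 4 .6025 .0252;python3 - <<'E'
from h import *
p,d=arm.capture("top");P=cloud("top",d);cv2.imwrite("pics/top4.png",p)
K=sel(P,(.56,-.02,.015),(.61,.06,.075));K=K[np.hypot(K[:,0]-.605,K[:,1]-.025)<.03]
print(len(K),np.histogram(K[:,2],np.arange(.016,.06,.003)))
E
```

```text
r 0.0553 phi 0.137 turned 5.041 F_tan(ccw) 9.26 F_rad 0.87 Fz 0.37533208430222686 z 0.21051840074993758 t 13.75
[(-0.1, 0.6, 0.1), (-0.3, 1.3, 0.1), (-0.6, 1.9, 0.1), (-0.9, 2.5, 0.1)]
9 (array([2, 2, 2, 1, 0, 0, 0, 0, 0, 0, 0, 0, 0, 0]), array([0.016, 0.019, 0.022, 0.025, 0.028, 0.031, 0.034, 0.037, 0.04 ,
       0.043, 0.046, 0.049, 0.052, 0.055, 0.058]))
```

>>> jog_arm(
  steps=[
    {"tx": -0.1, "ty": 0.6, "tz": 0.0, "rx": 0.0, "ry": 0.0, "rz": 0.0},
    {"tx": -0.3, "ty": 1.3, "tz": 0.0, "rx": 0.0, "ry": 0.0, "rz": 0.0},
    {"tx": -0.6, "ty": 1.9, "tz": 0.0, "rx": 0.0, "ry": 0.0, "rz": 0.0},
  ],
)

```text
time: 14.18
position: [0.6574, 0.0179, 0.2105]
orientation: [-3.099, -0.385, 0.033]
force: [0.7, 9.6, -0.2]
opening: 0.259
```

```bash
python3 rows.py .12 3 .6025 .0252
```

```text
r 0.0554 phi -0.131 turned 5.309 F_tan(ccw) 9.58 F_rad -0.52 Fz -0.21745944490810987 z 0.2105089694901725 t 14.175
[(-0.3, 0.6, 0.1), (-0.7, 1.1, 0.1), (-1.1, 1.7, 0.1)]
```

>>> jog_arm(
  steps=[
    {"tx": -0.3, "ty": 0.6, "tz": 0.0, "rx": 0.0, "ry": 0.0, "rz": 0.0},
    {"tx": -0.7, "ty": 1.1, "tz": 0.0, "rx": 0.0, "ry": 0.0, "rz": 0.0},
    {"tx": -1.1, "ty": 1.7, "tz": 0.0, "rx": 0.0, "ry": 0.0, "rz": 0.0},
  ],
)

```text
time: 14.55
position: [0.6544, 0.0057, 0.2105]
orientation: [-3.09, -0.394, 0.018]
force: [3.9, 8.6, -3.1]
opening: 0.258
```

```bash
python3 rows.py .12 3 .6025 .0252
```

```text
r 0.0554 phi -0.36 turned 5.537 F_tan(ccw) 9.45 F_rad 0.59 Fz -3.108137803244707 z 0.2105366751664564 t 14.55
[(-0.4, 0.5, 0.1), (-0.9, 1.0, 0.1), (-1.4, 1.4, 0.1)]
```

>>> jog_arm(
  steps=[
    {"tx": -0.4, "ty": 0.5, "tz": 0.0, "rx": 0.0, "ry": 0.0, "rz": 0.0},
    {"tx": -0.9, "ty": 1.0, "tz": 0.0, "rx": 0.0, "ry": 0.0, "rz": 0.0},
    {"tx": -1.4, "ty": 1.4, "tz": 0.0, "rx": 0.0, "ry": 0.0, "rz": 0.0},
  ],
)

```text
time: 14.92
position: [0.6491, -0.0048, 0.2106]
orientation: [-3.084, -0.403, -0.002]
force: [8.3, 9.5, -3.9]
opening: 0.266
```

```bash
python3 rows.py .12 3 .6025 .0252
```

```text
r 0.0554 phi -0.572 turned 5.75 F_tan(ccw) 12.45 F_rad 1.84 Fz -3.9201866394367633 z 0.2105638442366921 t 14.925
[(-0.5, 0.4, 0.1), (-1.1, 0.7, 0.1), (-1.7, 1.0, 0.1)]
```

>>> jog_arm(
  steps=[
    {"tx": -0.5, "ty": 0.4, "tz": 0.0, "rx": 0.0, "ry": 0.0, "rz": 0.0},
    {"tx": -1.1, "ty": 0.7, "tz": 0.0, "rx": 0.0, "ry": 0.0, "rz": 0.0},
  ],
)

```text
time: 15.18
position: [0.6462, -0.0089, 0.2107]
orientation: [-3.079, -0.412, -0.025]
force: [12.0, 7.6, -6.9]
opening: 0.26
```

```bash
python3 rows.py .12 3 .6025 .0252
```

```text
r 0.0554 phi -0.663 turned 5.84 F_tan(ccw) 13.32 F_rad 4.78 Fz -6.909210812824944 z 0.2106527729346247 t 15.175
[(-0.6, 0.3, 0.1), (-1.2, 0.6, 0.1), (-1.8, 0.8, 0.1)]
```

>>> jog_arm(
  steps=[
    {"tx": -0.3, "ty": 0.3, "tz": 0.0, "rx": 0.0, "ry": 0.0, "rz": 0.0},
    {"tx": -0.7, "ty": 0.5, "tz": 0.0, "rx": 0.0, "ry": 0.0, "rz": 0.0},
    {"tx": -1.1, "ty": 0.7, "tz": 0.0, "rx": 0.0, "ry": 0.0, "rz": 0.0},
  ],
)

```text
time: 15.55
position: [0.643, -0.0128, 0.2106]
orientation: [-3.074, -0.421, -0.047]
force: [11.2, 8.2, -4.9]
opening: 0.264
```

```bash
python3 rows.py .12 3 .6025 .0252
```

```text
r 0.0555 phi -0.753 turned 5.93 F_tan(ccw) 13.67 F_rad 2.54 Fz -4.906798060514835 z 0.21057091704699465 t 15.55
[(-0.6, 0.3, 0.1), (-1.2, 0.5, 0.0), (-1.9, 0.7, 0.0)]
```

>>> jog_arm(
  steps=[
    {"tx": -0.3, "ty": 0.2, "tz": 0.0, "rx": 0.0, "ry": 0.0, "rz": 0.0},
    {"tx": -0.7, "ty": 0.4, "tz": 0.0, "rx": 0.0, "ry": 0.0, "rz": 0.0},
    {"tx": -1.1, "ty": 0.6, "tz": 0.0, "rx": 0.0, "ry": 0.0, "rz": 0.0},
    {"tx": -1.3, "ty": 0.7, "tz": 0.0, "rx": 0.0, "ry": 0.0, "rz": 0.0},
  ],
)

```text
time: 16.05
position: [0.6382, -0.0173, 0.2106]
orientation: [-3.069, -0.429, -0.069]
force: [11.0, 9.1, -4.2]
opening: 0.26
```

```bash
python3 rows.py .12 3 .6025 .0252
```

```text
r 0.0555 phi -0.873 turned 6.05 F_tan(ccw) 14.25 F_rad 0.08 Fz -4.165914541956753 z 0.210555013474848 t 16.05
[(-0.6, 0.2, 0.1), (-1.3, 0.3, 0.0), (-1.9, 0.4, -0.0)]
```

>>> jog_arm(
  steps=[
    {"tx": 0.0, "ty": 0.0, "tz": 0.0, "rx": 0.0, "ry": 0.0, "rz": 0.0},
    {"tx": 0.0, "ty": 0.0, "tz": 0.0, "rx": 0.0, "ry": 0.0, "rz": 0.0},
    {"tx": 0.0, "ty": 0.0, "tz": 0.0, "rx": 0.0, "ry": 0.0, "rz": 0.0},
    {"tx": 0.0, "ty": 0.0, "tz": 0.0, "rx": 0.0, "ry": 0.0, "rz": 0.0},
  ],
  gripper=5.0,
)

```text
time: 16.55
position: [0.6379, -0.0182, 0.2105]
orientation: [-3.07, -0.428, -0.068]
force: [-0.2, 0.7, -0.0]
opening: 0.589
```

>>> jog_arm(
  steps=[
    {"tx": 0.0, "ty": 0.0, "tz": -1.0, "rx": 0.0, "ry": 0.0, "rz": 0.0},
    {"tx": 0.0, "ty": 0.0, "tz": -3.0, "rx": 0.0, "ry": 0.0, "rz": 0.0},
    {"tx": 0.0, "ty": 0.0, "tz": -6.0, "rx": 0.0, "ry": 0.0, "rz": 0.0},
    {"tx": 0.0, "ty": 0.0, "tz": -9.0, "rx": 0.0, "ry": 0.0, "rz": 0.0},
    {"tx": -4.0, "ty": 3.0, "tz": -10.0, "rx": 0.0, "ry": 0.0, "rz": 0.0},
    {"tx": -8.0, "ty": 7.0, "tz": -10.0, "rx": 0.0, "ry": 0.0, "rz": 0.0},
    {"tx": -12.0, "ty": 11.0, "tz": -10.0, "rx": 0.0, "ry": 0.0, "rz": 0.0},
    {"tx": -15.0, "ty": 15.0, "tz": -10.0, "rx": 0.0, "ry": 0.0, "rz": 0.0},
    {"tx": -15.0, "ty": 15.0, "tz": -10.0, "rx": 0.0, "ry": 0.0, "rz": 0.0},
    {"tx": -15.0, "ty": 15.0, "tz": -10.0, "rx": 0.0, "ry": 0.0, "rz": 0.0},
  ],
)

```text
time: 17.8
position: [0.5314, -0.2075, 0.2984]
orientation: [-3.07, -0.427, -0.07]
force: [0.1, 0.6, -0.3]
opening: 0.585
```

```bash
python3 - <<'E'
from h import *
s=arm.read_state();print(s["position"],s["opening"],s["force"],s["time"])
for c in("scene","top"):
    p,d=arm.capture(c);cv2.imwrite(f"pics/{c}5.png",p)
    P=cloud(c,d)
    if c=="top":print(c,fitboard(P,(.4,-.1,.011),(.72,.12,.027)))
    K=sel(P,(.6,-.15,.238),(.75,.12,.26));print(c,len(K),K.mean(0))
    for n,lo,hi in(("bowl",(.5,.18,.02),(.72,.36,.08)),("case",(.5,-.6,.02),(.75,-.36,.08))):
        K=sel(P,lo,hi);print(n,K.min(0).round(3),K.max(0).round(3))
a=cv2.imread("pics/scene5.png")[180:300,240:400];b=cv2.imread("pics/top5.png")[180:300,250:370]
cv2.imwrite("pics/c5.png",np.hstack([cv2.resize(a,(480,360),interpolation=cv2.INTER_CUBIC),cv2.resize(b,(320,360),interpolation=cv2.INTER_CUBIC)]))
E
```

```text
[ 0.53137868 -0.20751414  0.2984325 ] 0.5851070611247269 [ 0.11045162  0.56955117 -0.31388518] 17.8
scene 42 [ 0.64613596 -0.01943009  0.24347925]
bowl [0.547 0.205 0.02 ] [0.678 0.332 0.064]
case [ 0.58  -0.577  0.02 ] [ 0.686 -0.373  0.055]
top (array([0.60448226, 0.02559266, 3.38709915]), np.float64(0.3094188376753507))
top 26 [ 0.63663608 -0.01697078  0.24479266]
bowl [0.548 0.204 0.02 ] [0.675 0.331 0.074]
case [ 0.578 -0.576  0.02 ] [ 0.681 -0.375  0.066]
```

View pics/c5.png

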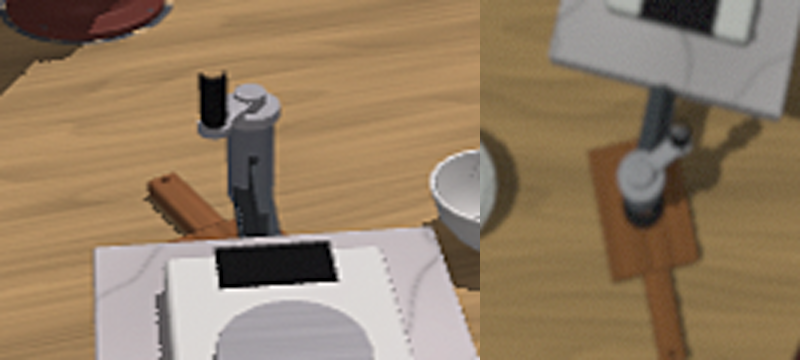

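```bash
python3 -c "
from cell import arm
arm.job_done();print(arm.read_state()['time'])"
```

```text
the job is handed in; nothing more can be done
the job is handed in; nothing more can be done
```

I slid the board by its neck under the jack leg, wound the crank clockwise about 6 rad by its knob, let go, backed off and handed the job in at about 18 s. No verdict was reported.

- **Board:** the last top-view fit puts the blade's middle at (0.604, 0.026). The leg axis is at about (0.606, 0.025) from the slab and (0.6025, 0.025) from the knob's circle, so the board is within about 3 mm. The final picture shows it flat. The fit itself is rough, because the jack hides part of the blade, and the scene-camera fit failed because the slab hides it.
- **Foot load:** the knob ran free at about 9.3 N, with readings from 7.7 to 9.8 N. The last reading while winding was 14.2 N, about 1.5 times as heavy. That means about 50 to 55 N under the foot by force. Counting the angle turned since contact gives about 49 N.
- **After letting go:** the knob stayed where I released it, to within about 1 mm, and the tool force read near zero.
- **Bystanders:** the bowl and the pencil case are where they started, to within about 3 mm. I did not measure the cup again; the arm never went near it.

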